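# Assemble a rubber-mounted machine foot on its stud

### The arm

A 6-joint arm with a two-finger parallel gripper is mounted at the origin on a cart in front of the work surface, level with it; the furniture and walls round the work are solid. World frame = base frame: x ahead of the robot, y to its left, z up, the work surface at z = 0. Lengths are in m, angles in rad, forces in N, time in s.
With the tool pointing down it reaches from about 0.225 to 0.875 m from the base axis. Payload 3.4 kg.
Tool frame: the origin (TCP) lies between the finger pads; the fingertips stand 22 mm ahead of it and the grasp point (between the pads) lies 3 mm ahead of it (manip.finger_overhang is the distance from the TCP to the fingertips, in m); z points along the fingers, y is the line along which they close (so a half turn about z gives the same grasp; the last joint's range is limited). The gripper opens to 85 mm and grips with 20 to 120 N. Pads are 22 mm wide; open, the fingers measure 114 mm over their backs; the gripper's body (76 mm by 85 mm) begins 54 mm behind the grasp point. The pads swing forward as they close: fully open they stand 13 mm farther back than shut.
Start: joints at [-1.356, 0.276, 1.505, -0, 1.361, -0.121], TCP at [0.189, -0.543, 0.253] pointing down, gripper open.
Joint ranges: [-2.89, 2.89], [-0.75, 2.08], [0.22, 2.7], [-1.18, 4.32], [0.11, 2.71], [-2.7, 2.7]. Speed limits (rad/s): [2.57, 2.57, 3.14, 3.14, 3.14, 3.14].

### API

Orientations are given as a unit quaternion [w, x, y, z].
In Python, from rig import get_state, eyes, order, manip gives the robot as it stands.
- The arm moves only by the tool drive_tool, never from a script. Its argument "rows" is a list of rows, each a list of 4 numbers: the shift along the tool's x, y, z in units of 25 mm (1.0 is 25 mm), then the turn about the tool's z in units of 6 degrees (1.0 is 6 degrees). A call has exactly 8 rows; each row is the pose to reach, as a shift and turn from the pose commanded when the call began, along the tool's axes at that moment; what a row does not reach only later rows make up. A row lasts 1/12 s, in which the tool goes at most 41.7 mm and 7.16 degrees, less where a joint would pass 70% of its speed; a pose out of reach is approached as far as the arm can. A call with a gripper value outside its range is refused whole. "grip" is the finger opening in mm, from 0 to 85.4, set as the call begins (left out, the last holds). The fingers move at their own pace and stop on an object; "newtons" is the grip in N (left out, the last holds). Time passes only in rows, so rows that repeat a pose let the fingers close, or fill a call up. It gives the time, the measured TCP pose, the force, the opening and the grip force at its end, in the units of the state.
- get_state(): the state, without advancing time (a new reading comes with each control period).
- eyes.get_image(name): name is "scene" or "top" or "wrist"; returns (picture, depth): 400x640x3 uint8, red, green, blue; 400x640 float32, m along the optical axis (not along the pixel's ray), 0 where there is no reading.
- eyes.camera_info(name): a dict with "fx", "fy", "cx", "cy" (pixels), "R" (3x3) and "t" (3): a world point X has camera coordinates R X + t. Camera axes: x right, y down, z forward; pixel columns grow to the right and rows downward; lengths in m; the calibration is good to about 2 mm. A picture is of the moment at which its call begins: read the wrist's pose just before it. camera_info takes no time and is no camera call; for the wrist camera it gives the pose at the moment of the call.
- order.sign_off(): hands the job in; it is judged then, once.
The state is a dict: "clock": time; "qpos": joint angles; "qd": joint speeds; "effort": joint torques, N m; "position": TCP position; "ee_rot": TCP orientation; "contact_force": force on the tool from outside, world axes, zero at the start; "moment": the same for the moment, N m; "width": finger opening in m; "gripper_force": force on a finger pad.
Only numpy, scipy, OpenCV 4.12 (cv2) and the standard library are available. Lean on these libraries where they do the work, as an engineer would, in place of code of your own. Each camera call takes 0.05 s, during which the arm holds its last target. There are 200 camera calls.

### The job

Assemble the machine foot on the stud of the green base plate, in this order from the bottom: the wide black rubber buffer, the blue cross bar by its middle hole, the narrow black rubber buffer, then the brass collar. Every part must lie flat on the one below, with the bar lying lengthwise along the base plate, and everything let go. Leave the tape measure, the wood block and the small hex nut where they are.

Things in the scene. Friction and masses are not known exactly. Their poses are not given: they have to be found in the camera images.
- foot: Green painted base plate, 110 (x) x 64 (y) x 10 mm (z), fixed to the bench, with an upright steel stud at its centre: diameter 16 mm, rising 50 mm above the plate, its top 7 mm tapering to 8 mm diameter. Four flat screw heads at the corners, which do not matter. Origin: centre of the underside, on the bench; x along the plate's long side, z up.
- stud_root (a point): Point on the stud's axis at the top face of the base plate, 10 mm above the bench; axes as the base plate's.
- stud_tip (a point): Top of the stud on its axis, 60 mm above the bench.
- wide_buffer: Wide black rubber ring lying flat on the bench: outside diameter 50 mm, hole 22 mm, 12 mm high. Rigid. Origin: centre of the hole at its underside, z up.
- cross_bar: Blue painted flat steel bar lying flat on the bench: 100 (x) x 40 (y) x 10 mm (z), a 22 mm through hole in the middle for the stud and a 9 mm hole near each end. Origin: centre of the underside, in the axis of the middle hole; x along its length, z up. Either end may point either way.
- narrow_buffer: Narrow black rubber ring lying flat on the bench: outside diameter 36 mm, hole 22 mm, 10 mm high. Rigid. Origin: centre of the hole at its underside, z up.
- brass_collar: Yellow brass ring lying flat on the bench: outside diameter 34 mm, hole 22 mm, 10 mm high. Origin: centre of the hole at its underside, z up.
- tape_measure: Bystander: yellow tape measure standing on the bench, 36 x 78 x 60 mm. Origin: centre of its underside.
- wood_block: Bystander: brown hardwood block, 45 x 90 x 34 mm. Origin: centre of its underside.
- nut_n4: Bystander: small bright steel hex nut on the bench, 20 x 19 x 9 mm. Origin: centre of its underside.

How it is judged:
On the way, in this order (a step that is already met when the one before it is completed fails the run):
1. the wide buffer lies flat on the base plate round the stud (horizontal distance between wide_buffer and stud_root below 0.006 m and z of wide_buffer in the frame of stud_root between -0.004 and 0.004 m and angle between wide_buffer's own z axis and vertical below 0.12 rad), for 0.2 s.
2. the blue bar lies on the wide buffer over the stud, along the base's long side (horizontal distance between cross_bar and stud_root below 0.006 m and z of cross_bar in the frame of stud_root between 0.008 and 0.016 m and angle between cross_bar's own z axis and vertical below 0.12 rad and angle between the x axis of cross_bar and the x axis of foot, either way round below 0.26 rad), for 0.2 s.
3. the narrow buffer lies on the bar round the stud (horizontal distance between narrow_buffer and stud_root below 0.006 m and z of narrow_buffer in the frame of stud_root between 0.018 and 0.026 m and angle between narrow_buffer's own z axis and vertical below 0.12 rad), for 0.2 s.
4. the brass collar lies on the narrow buffer round the stud (horizontal distance between brass_collar and stud_root below 0.006 m and z of brass_collar in the frame of stud_root between 0.028 and 0.036 m and angle between brass_collar's own z axis and vertical below 0.12 rad), for 0.2 s.
At the end, for the whole second after the job is handed in: Round the stud from the bottom: wide buffer, bar, narrow buffer, collar; each within 6 mm of its axis, 0.12 rad of level, 4 mm of seated height (undersides 0, 12, 22, 32 mm above the plate); bar along the plate within 0.26 rad, either way round; all released, at rest (all of step 1 and all of step 2 and all of step 3 and all of step 4 and linear speed of each of wide_buffer, cross_bar, narrow_buffer, brass_collar below 0.02 m/s); the robot touches nothing.
It fails at once if the tape measure is moved more than 25 mm (distance of tape_measure from where it was at the start of the episode above 0.025 m).
It fails at once if the wood block is moved more than 25 mm (distance of wood_block from where it was at the start of the episode above 0.025 m).
It fails at once if the hex nut is moved more than 25 mm (distance of nut_n4 from where it was at the start of the episode above 0.025 m).
It also fails if it takes over 96 s, if anything falls off the work surface, if the arm or the gripper's body presses on something with over 40 N, if the wrist force passes 120 N, or if a joint passes its speed limit or range.

## Working session

There is one attempt and no reset: what is moved stays moved. The work goes in short steps, Python scripts to look and compute and a tool call to move; the robot and the scene stay as the last step left them, time stands still between calls to the robot, and variables do not carry over. Pictures are saved under pics/ and viewed, at most 14 in all, crops included, and the job is handed in when it is done.

Besides the shell and the picture viewer there is one more tool, called after "Call:" as a command line: name --pt "numbers of a row" for each row, then --argument value for the rest. drive_tool: Moves the arm, as the interface text tells. Its arguments: {"type":"object","properties":{"rows":{"type":"array","items":{"type":"array","items":{"type":"number"}}},"grip":{"type":"number"},"newtons":{"type":"number"}},"required":["rows"]}

```bash
mkdir -p pics; ls; python3 - <<'E'
from rig import get_state, eyes, order, manip
import cv2,numpy as np
print(get_state()); print([a for a in dir(manip) if a[0]!='_'])
for n in ("scene","top"):
    im,d=eyes.get_image(n); cv2.imwrite(f"pics/{n}0.png",im[:,:,::-1]); np.savez(f"pics/{n}0.npz",im=im,d=d,**eyes.camera_info(n))
    print(n,eyes.camera_info(n))
E
```

```text
pics
{'clock': 0.0, 'qpos': array([-1.35598812e+00,  2.76602404e-01,  1.50616307e+00, -2.30991002e-05,
        1.36070383e+00, -1.21006552e-01]), 'qd': array([-1.40574743e-03, -6.40487914e-04, -1.01097423e-03, -1.41710498e-05,
       -5.46235467e-04,  5.98963723e-04]), 'effort': array([-2.66959796e-04, -4.16768682e+01, -2.45802587e+01, -9.25866061e-05,
        1.10489182e-02,  1.12148797e-05]), 'position': array([ 0.1893603 , -0.5423907 ,  0.25242353]), 'ee_rot': array([-9.36764157e-04,  9.85935805e-01,  1.67121835e-01, -5.52730160e-05]), 'contact_force': array([-0.03313893, -0.23764501,  0.55756749]), 'moment': array([ 0.02508809, -0.02127557,  0.00265149]), 'gripper_force': 0.0, 'width': 0.08535593713110963}
['MotionError', 'finger_overhang']
scene {'fx': 504.0137469840472, 'fy': 504.0137469840472, 'cx': 319.71387446276776, 'cy': 198.61407442823298, 'R': array([[-0.81618848, -0.57732448, -0.02308283],
       [-0.3118491 ,  0.47380267, -0.82356613],
       [ 0.48640159, -0.66498683, -0.5667504 ]]), 't': array([0.39127063, 0.30134282, 0.87536091])}
top {'fx': 426.4723912393116, 'fy': 426.4723912393116, 'cx': 317.0338847912244, 'cy': 199.68510918230444, 'R': array([[ 0.008329  , -0.99992765,  0.00867855],
       [-0.99236209, -0.00933357, -0.12300552],
       [ 0.12307762, -0.00758775, -0.99236804]]), 't': array([-0.12655732,  0.55576563,  1.0603134 ])}
```

View pics/top0.png

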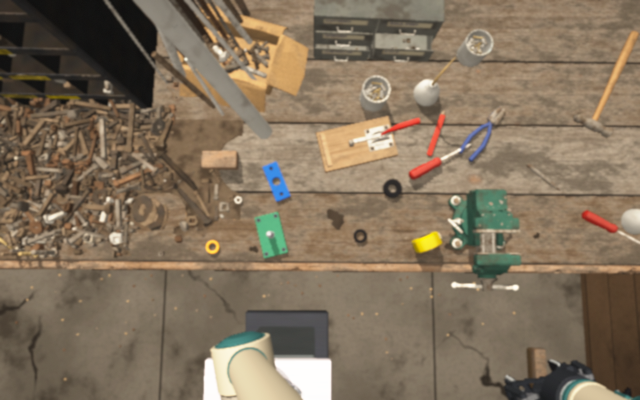

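View pics/scene0.png

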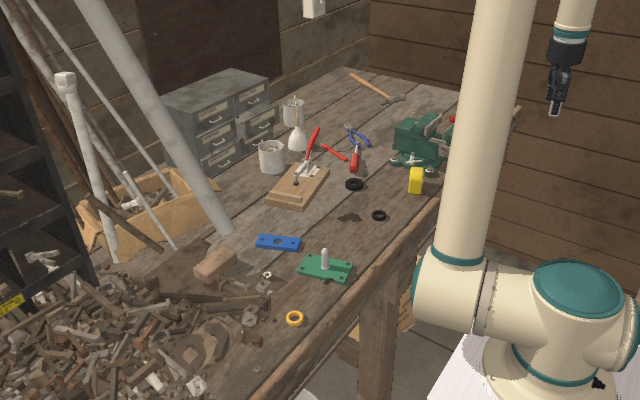

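The top view shows the collar (212,247), nut (238,200), bar (276,181), foot (271,235), wide ring (392,188), narrow ring (361,237), tape (427,243) and block (219,159). Next I locate them by ray casting.

```bash
cat > h.py <<'E'
import numpy as np,cv2
from rig import get_state, eyes, order, manip
def ray(c,uv,z):
    uv=np.atleast_2d(uv).astype(float)
    d=np.c_[(uv[:,0]-c['cx'])/c['fx'],(uv[:,1]-c['cy'])/c['fy'],np.ones(len(uv))]@c['R']
    o=-c['R'].T@c['t']
    return o+d*((z-o[2])/d[:,2])[:,None]
def proj(c,X):
    p=np.atleast_2d(X)@c['R'].T+c['t']; return p[:,:2]/p[:,2:]*[c['fx'],c['fy']]+[c['cx'],c['cy']]
def mask(im,kind):
    h=cv2.cvtColor(im,cv2.COLOR_RGB2HSV); H,S,V=[h[...,i].astype(int) for i in range(3)]
    m={'green':(H>60)&(H<90)&(S>100),'blue':(H>100)&(H<125)&(S>130),'yellow':(H>15)&(H<32)&(S>150)&(V>120),
       'black':(V<50)}[kind]
    return m.astype(np.uint8)
def blobs(m,amin=30):
    n,l,s,c=cv2.connectedComponentsWithStats(m)
    out=[]
    for i in range(1,n):
        if s[i,4]>=amin:
            cn=max(cv2.findContours((l==i).astype(np.uint8),cv2.RETR_EXTERNAL,cv2.CHAIN_APPROX_NONE)[0],key=len)
            out.append((s[i],c[i],cn[:,0]))
    return out
def shoot(n,name):
    c=eyes.camera_info(n); im,d=eyes.get_image(n); cv2.imwrite(f"pics/{name}.png",im[:,:,::-1]); np.savez(f"pics/{name}.npz",im=im,d=d,**c); return c,im,d
def load(name):
    z=np.load(f"pics/{name}.npz"); return z,z['im'],z['d']
def rel(p,yaw=None):
    "target world xyz -> shift in tool axes, units of 25mm"
    from scipy.spatial.transform import Rotation as Ro
    s=get_state(); q=s['ee_rot']; R=Ro.from_quat(q[[1,2,3,0]]).as_matrix()
    return R.T@(np.array(p)-s['position'])/0.025
E
python3 - <<'E'
from h import *
c,im,d=load('top0')
for k,z in (('green',.01),('blue',.01),('yellow',.01),('black',.01)):
    for s,ce,cn in blobs(mask(im,k)):
        if not(120<s[0]<460 and 140<s[1]<260) or s[2]>60: continue
        w=ray(c,cn,z)[:,:2].astype(np.float32); r=cv2.minAreaRect(w)
        print(k,s[:5],ce.round(1),'world',np.round(ray(c,ce,z)[0],4),'rect',np.round(r[0],4),np.round(r[1],4),round(r[2],1))
for n,u in (('nut',(238,200)),('block',(219,159)),('stud',(270.5,234))): print(n,ray(c,u,.01 if n!='block' else .034))
print(np.round(d[180:200,392],3), d[235,271],d[200,238])
E
```

```text
green [257 214  30  43 774] [270.9 234.9] world [ 0.4665 -0.0029  0.01  ] rect [ 0.4673 -0.0024] [0.1058 0.0597] 15.1
blue [263 162  27  39 478] [276.  181.3] world [ 0.6079 -0.0132  0.01  ] rect [ 0.6076 -0.0133] [0.099  0.0387] 22.7
yellow [412 231  31  22 433] [426.6 242.3] world [ 0.451  -0.4075  0.01  ] rect [ 0.4507 -0.4078] [0.0417 0.0756] 21.4
yellow [206 240  14  14 128] [212.2 246.5] world [0.4355 0.1483 0.01  ] rect [0.4355 0.1476] [0.0334 0.0339] 0.5
black [385 181  15  16 105] [392.  188.7] world [ 0.5911 -0.3195  0.01  ] rect [ 0.5916 -0.3194] [0.037  0.0403] 89.4
nut [[0.55716815 0.08542276 0.01      ]]
block [[0.6609824  0.13370003 0.034     ]]
stud [[ 0.46897106 -0.00165354  0.01      ]]
[1.126 1.129 1.125 1.127 1.139 1.142 1.14  1.13  1.138 1.135 1.139 1.137
 1.121 1.121 1.121 1.125 1.124 1.125 1.132 1.133] 1.0597295 1.1239705
```

```bash
python3 - <<'E'
from h import *
c,im,d=load('top0')
print('narrow',ray(c,(361,237),.01))
print(rel((0.575,-0.32,0.22)))
E
```

```text
narrow [[ 0.46323419 -0.2369798   0.01      ]]
[17.4945813  -3.31443351  1.31064123]
```

Call:
drive_tool --pt "1.4 -0.3 0" --pt "0 0 0"

```text
invalid input
```

Call:
drive_tool --pt "1.4 -0.25 0.1 0" --pt "2.8 -0.5 0.2 0" --pt "4.2 -0.8 0.3 0" --pt "5.6 -1.1 0.4 0" --pt "7.0 -1.3 0.5 0" --pt "8.4 -1.6 0.6 0" --pt "9.8 -1.9 0.7 0" --pt "11.2 -2.1 0.8 0"

```text
clock: 0.77
position: [0.4375, -0.3994, 0.2328]
ee_rot: [-0.001, 0.986, 0.167, -0.0]
contact_force: [0.0, -1.0, -0.2]
width: 0.0852
gripper_force: 0.0
```

Call:
drive_tool --pt "1.3 -0.2 0.1 0" --pt "2.6 -0.5 0.2 0" --pt "3.9 -0.7 0.3 0" --pt "5.1 -1.0 0.4 0" --pt "6.3 -1.2 0.5 0" --pt "6.3 -1.2 0.5 0" --pt "6.3 -1.2 0.5 0" --pt "6.3 -1.2 0.5 0"

```text
clock: 1.43
position: [0.5747, -0.3209, 0.2202]
ee_rot: [-0.0, 0.986, 0.167, -0.001]
contact_force: [0.6, -0.1, 0.0]
width: 0.0859
gripper_force: 0.0
```

```bash
python3 - <<'E'
from h import *
print(get_state()['position'],get_state()['ee_rot'])
c,im,d=shoot('wrist','w1'); print(c, proj(c,[(.591,-.3195,.01)]), d[200,320], c['R'].T@-c['t'])
E
```

```text
[ 0.57473018 -0.3208529   0.22022307] [-2.04744755e-04  9.85895161e-01  1.67361706e-01 -8.65554514e-04]
{'fx': 298.35285009570646, 'fy': 298.35285009570646, 'cx': 316.354419819486, 'cy': 200.40496566722854, 'R': array([[ 3.29154611e-01, -9.44275957e-01, -3.98926332e-04],
       [-8.96422605e-01, -3.12606673e-01,  3.14171260e-01],
       [-2.96789075e-01, -1.03053312e-01, -9.49366241e-01]]), 't': array([-0.49258488,  0.38291274,  0.48752763])} [[319.5887765  161.41366774]] 0.35830787 [ 0.65008109 -0.29519364  0.34234559]
```

View pics/w1.png

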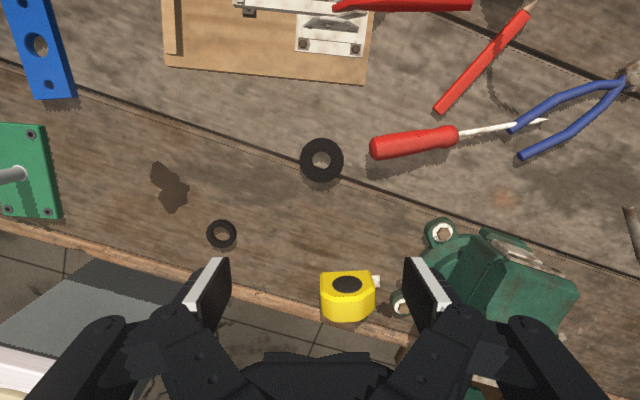

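The wrist view shows the wide ring at (322,161) and the narrow one at (221,233). The screwdriver handle tip (370,148) is close to the wide ring, so I'll turn the gripper about 30° and open it less.

```bash
cat >> h.py <<'E'
def ring(c,im,near,z,kind='black',thr=None):
    "silhouette centre of a ring near a world point, on plane z (mid height)"
    m=mask(im,kind) if thr is None else (im.max(2)<thr).astype(np.uint8)
    u=proj(c,[(near[0],near[1],z)])[0]
    bs=blobs(m,60)
    b=min(bs,key=lambda b:np.hypot(*(b[0][:2]+b[0][2:4]/2-u)))
    w=ray(c,b[2],z)[:,:2].astype(np.float32)
    (e,r)=cv2.minEnclosingCircle(w); el=cv2.fitEllipse(w)
    print(b[0],'circ',np.round(e,4),round(r*2,4),'ellipse',np.round(el[0],4),np.round(el[1],4)); return el[0]
E
python3 - <<'E'
from h import *
c,im,d=load('w1')
for t in (50,60,70):
    ring(c,im,(.591,-.3195),.006,thr=t); ring(c,im,(.463,-.237),.005,thr=t)
print(rel((0.591,-.3195,.1)))
E
```

```text
[299 156  44  26 326] circ [ 0.5898 -0.3214] 0.0498 ellipse [ 0.5853 -0.3239] [0.031  0.0419]
[210 229  19  15  63] circ [ 0.4609 -0.2332] 0.0252 ellipse [ 0.4788 -0.2417] [0.0308 0.0561]
[ 293  138   55   45 1261] circ [ 0.5847 -0.3235] 0.0659 ellipse [ 0.5911 -0.3217] [0.0479 0.0562]
[207 220  29  28 451] circ [ 0.465  -0.2343] 0.0388 ellipse [ 0.465  -0.2348] [0.0338 0.0378]
[206 220  30  29 491] circ [ 0.4654 -0.2348] 0.0397 ellipse [ 0.4653 -0.2349] [0.0345 0.0384]
[206 220  30  29 491] circ [ 0.4648 -0.2346] 0.0399 ellipse [ 0.4647 -0.2347] [0.0346 0.0385]
[0.65644397 0.15144595 4.8203169 ]
```

Call:
drive_tool --pt "0.2 0.05 0.5 1.0" --pt "0.4 0.1 1.0 2.0" --pt "0.5 0.15 1.5 3.0" --pt "0.66 0.2 2.0 4.0" --pt "0.66 0.2 2.5 5.0" --pt "0.66 0.2 3.0 5.0" --pt "0.66 0.2 3.4 5.0" --pt "0.66 0.2 3.4 5.0" --grip 68

```text
clock: 2.15
position: [0.5904, -0.3203, 0.1336]
ee_rot: [-0.001, 0.996, -0.094, -0.002]
contact_force: [-0.2, 0.5, -0.1]
width: 0.068
gripper_force: 0.0
```

```bash
python3 - <<'E'
from h import *
c,im,d=shoot('wrist','w2')
g=np.load('pics/w2.npz')
for t in (55,65):
    m=cv2.morphologyEx((im.max(2)<t).astype(np.uint8),cv2.MORPH_OPEN,np.ones((5,5)))
    u=proj(c,[(.591,-.3205,.006)])[0]
    b=min(blobs(m),key=lambda b:np.hypot(*(b[0][:2]+b[0][2:4]/2-u)))
    w=ray(c,b[2],.006)[:,:2].astype(np.float32); print(u,b[0],cv2.minEnclosingCircle(w),cv2.fitEllipse(w))
print(get_state()['position'],rel((.591,-.3205,.025)))
E
```

```text
[315.61707951 196.46546519] [313 169  32  46 725] ((0.5928100347518921, -0.33249950408935547), 0.022006714716553688) ((0.5940207242965698, -0.33437854051589966), (0.020588520914316177, 0.0416732132434845), 103.19209289550781)
[315.61707951 196.46546519] [ 288  167   60   57 1989] ((0.5904855728149414, -0.32132238149642944), 0.027330035343766212) ((0.5906230807304382, -0.3217168152332306), (0.04640207812190056, 0.050659097731113434), 62.124752044677734)
[ 0.59111234 -0.32052561  0.13486982] [6.01327725e-03 3.16724177e-03 4.39479014e+00]
```

View pics/w2.png

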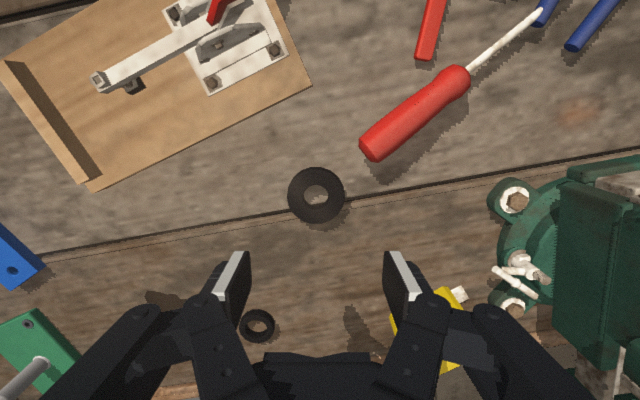

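The wide ring is centred at (316,195), clear of the handle tip at (372,160). I'll use the depth image to find the fingertip height relative to the TCP at this opening.

```bash
python3 - <<'E'
from h import *
c,im,d=load('w2')
v,u=np.mgrid[235:330,200:440]; D=d[235:330,200:440]
P=np.stack([(u-c['cx'])/c['fx']*D,(v-c['cy'])/c['fy']*D,D],-1)-c['t']; P=P@c['R']
ok=(D>0)&(P[...,2]>.08)&(P[...,2]<.2)
s=get_state()['position']
z=P[...,2][ok]-s[2]; print(len(z),np.percentile(z,[0,.5,1,2,5,10,50])); 
print(manip.finger_overhang)
E
```

```text
6397 [-0.01532945 -0.01339265 -0.01234854 -0.01082527 -0.00780523 -0.00422053
  0.01717054]
0.022
```

Call:
drive_tool --pt "0 0.02 1.0 0" --pt "0 0.02 2.0 0" --pt "0 0.02 3.0 0" --pt "0 0.02 3.6 0" --pt "0 0.02 4.1 0" --pt "0 0.02 4.4 0" --pt "0 0.02 4.6 0" --pt "0 0.02 4.6 0"

```text
clock: 2.87
position: [0.5925, -0.3208, 0.0206]
ee_rot: [0.0, 0.996, -0.094, -0.0]
contact_force: [-0.4, 0.3, -0.3]
width: 0.0682
gripper_force: 0.0
```

Call:
drive_tool --pt "0 0 0 0" --pt "0 0 0 0" --pt "0 0 0 0" --pt "0 0 0 0" --pt "0 0 0 0" --pt "0 0 0 0" --pt "0 0 0 0" --pt "0 0 0 0" --grip 40 --newtons 40

```text
clock: 3.53
position: [0.5933, -0.3213, 0.0225]
ee_rot: [0.001, 0.996, -0.094, 0.001]
contact_force: [-0.4, -0.6, 5.4]
width: 0.0481
gripper_force: 41.2
```

Call:
drive_tool --pt "0 0 -0.4 0" --pt "0 0 -1.0 0" --pt "0 0 -2.0 0" --pt "0 0 -3.0 0" --pt "0 0 -4.0 0" --pt "0 0 -5.0 0" --pt "0 0 -5.6 0" --pt "0 0 -5.6 0"

```text
clock: 4.2
position: [0.5945, -0.3218, 0.1657]
ee_rot: [0.002, 0.996, -0.094, 0.004]
contact_force: [0.6, 0.4, -0.5]
width: 0.0483
gripper_force: 41.4
```

```bash
python3 - <<'E'
from h import *
s=get_state(); print(s['position'],s['width'],s['gripper_force'],rel((.467,-.0024,.16)))
E
```

```text
[ 0.59445174 -0.32182733  0.16574715] 0.04834342805873028 41.40546097420156 [ -7.39371317 -11.60228857   0.13105981]
```

Call:
drive_tool --pt "-0.6 -0.9 0 0" --pt "-1.3 -2.0 0 0" --pt "-2.0 -3.1 0 0" --pt "-2.7 -4.2 0 0" --pt "-3.4 -5.3 0 0" --pt "-4.1 -6.4 0 0" --pt "-4.8 -7.5 0 0" --pt "-5.5 -8.6 0 0"

```text
clock: 4.87
position: [0.4959, -0.0821, 0.1597]
ee_rot: [-0.0, 0.996, -0.094, -0.001]
contact_force: [0.4, 0.8, -0.0]
width: 0.0481
gripper_force: 41.4
```

Call:
drive_tool --pt "-0.6 -1.0 0 0" --pt "-1.2 -1.9 0 0" --pt "-1.6 -2.5 0 0" --pt "-1.8 -2.9 0 0" --pt "-1.9 -3.0 0 0" --pt "-1.9 -3.0 0 0" --pt "-1.9 -3.0 0 0" --pt "-1.9 -3.0 0 0"

```text
clock: 5.53
position: [0.4656, -0.0021, 0.1607]
ee_rot: [0.0, 0.996, -0.094, 0.0]
contact_force: [-0.1, 0.4, 0.0]
width: 0.0482
gripper_force: 41.4
```

```bash
python3 - <<'E'
from h import *
s=get_state(); print(s['position'],s['width'])
c,im,d=shoot('wrist','w3')
print(proj(c,[(.467,-.0024,.06),(.467,-.0024,.01)]))
E
```

```text
[ 0.46559736 -0.00213913  0.16066264] 0.04815914646974797
[[315.11099515 206.50827332]
 [315.27336268 189.09070421]]
```

View pics/w3.png

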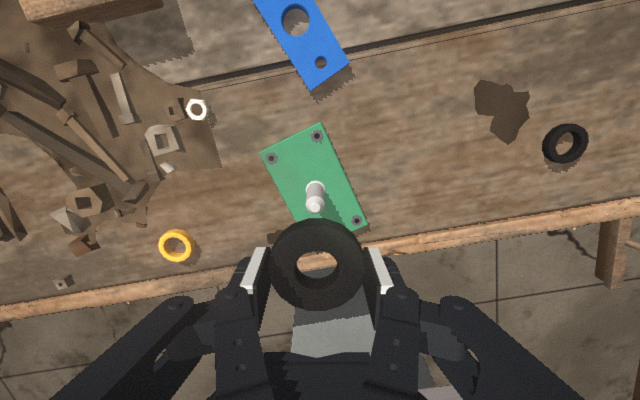

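The stud tip is at (315,205), its root near (316,185), and the held ring's hole around (316,264). I'll measure both.

```bash
python3 - <<'E'
from h import *
c,im,d=load('w3')
s=get_state()['position']
# hole
m=(im.max(2)>75).astype(np.uint8); 
n,l,st,ce=cv2.connectedComponentsWithStats(m[240:295,285:350])
for i in range(1,n):
    if st[i,4]>100: print('hole?',st[i]+[285,240,0,0,0],ce[i]+[285,240])
cv2.imwrite('pics/c3.png',cv2.resize(im[175:315,265:370,::-1],None,fx=5.5,fy=4.2,interpolation=cv2.INTER_NEAREST) if 0 else cv2.resize(im[172:312,255:380,::-1],None,fx=4.2,fy=4.2,interpolation=cv2.INTER_CUBIC))
E
```

```text
hole? [296 251  42  27 822] [316.10462287 263.40145985]
```

View pics/c3.png

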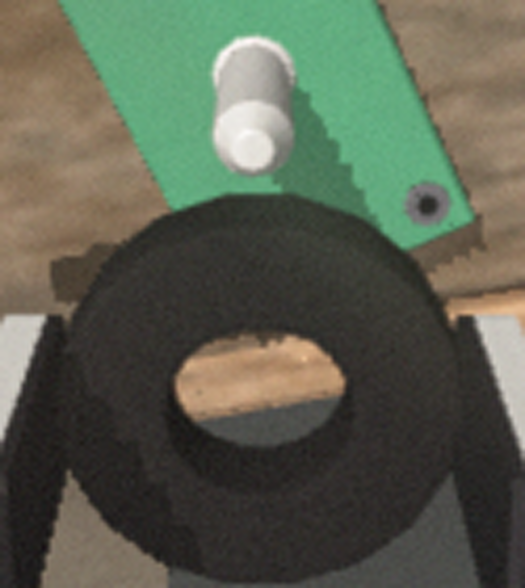

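```bash
python3 - <<'E'
from h import *
c,im,d=load('w3'); s=get_state()['position']
print('stud',ray(c,(255+255/4.2,172+152/4.2),.06)); 
for zz in (.0095,.0115): 
    p=ray(c,[(255+261/4.2,172+412.5/4.2),(255+172/4.2,270),(255+349/4.2,270)],s[2]-zz); print(p[0]-s,np.hypot(*(p[1]-p[2])[:2]))
E
```

```text
stud [[ 0.46552093 -0.00260182  0.06      ]]
[-0.00072283 -0.00112507 -0.0095    ] 0.021221744454246617
[-0.00192065 -0.00090319 -0.0115    ] 0.021543744761877575
```

Call:
drive_tool --pt "0.03 -0.03 0.8 0" --pt "0.03 -0.03 1.8 0" --pt "0.03 -0.03 2.6 0" --pt "0.03 -0.03 3.1 0" --pt "0.03 -0.03 3.5 0" --pt "0.03 -0.03 3.9 0" --pt "0.03 -0.03 4.2 0" --pt "0.03 -0.03 4.2 0"

```text
clock: 6.25
position: [0.4651, -0.0011, 0.0544]
ee_rot: [0.0, 0.996, -0.094, -0.001]
contact_force: [-0.8, -0.3, -0.9]
width: 0.0481
gripper_force: 41.4
```

Call:
drive_tool --pt "0 0 0.2 0" --pt "0 0 0.4 0" --pt "0 0 0.6 0" --pt "0 0 0.75 0" --pt "0 0 0.85 0" --pt "0 0 0.9 0" --pt "0 0 0.9 0" --pt "0 0 0.9 0"

```text
clock: 6.92
position: [0.4659, -0.0006, 0.0333]
ee_rot: [0.0, 0.996, -0.094, 0.0]
contact_force: [-0.3, -0.4, -0.9]
width: 0.0485
gripper_force: 41.4
```

Call:
drive_tool --pt "0 0 0 0" --pt "0 0 0 0" --pt "0 0 0 0" --pt "0 0 0 0" --pt "0 0 0 0" --pt "0 0 -0.4 0" --pt "0 0 -1.0 0" --pt "0 0 -2.0 0" --grip 64

```text
clock: 7.58
position: [0.464, -0.0004, 0.0822]
ee_rot: [-0.0, 0.996, -0.094, -0.003]
contact_force: [-0.3, -1.0, -0.4]
width: 0.064
gripper_force: 0.0
```

Call:
drive_tool --pt "0.2 0 -1.0 -1.0" --pt "0.4 0 -2.0 -2.0" --pt "0.6 0 -3.0 -3.0" --pt "1.0 0 -3.2 -4.0" --pt "2.0 0 -3.2 -5.0" --pt "3.0 0 -3.2 -5.5" --pt "3.0 0 -3.2 -5.5" --pt "3.0 0 -3.2 -5.5" --grip 64

```text
clock: 8.25
position: [0.5402, -0.0148, 0.163]
ee_rot: [-0.0, 0.981, 0.192, -0.0]
contact_force: [-0.1, -0.2, -0.7]
width: 0.0642
gripper_force: 0.0
```

```bash
python3 - <<'E'
from h import *
s=get_state(); print(s['position'])
c,im,d=shoot('wrist','w4')
cb,ib=c,im
b=max(blobs(mask(im,'blue')),key=lambda b:b[0][4]); w=ray(c,b[2],.005)[:,:2].astype(np.float32); r=cv2.minAreaRect(w); print('bar',b[0],r)
E
```

```text
[ 0.5401832  -0.0148438   0.16303424]
bar [ 320   60   48  117 4604] ((0.6078280806541443, -0.014040358364582062), (0.10198253393173218, 0.04088215157389641), 22.960857391357422)
```

View pics/w4.png

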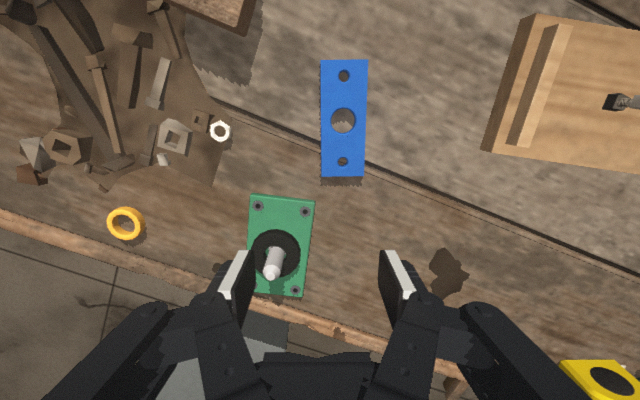

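The wide buffer sits centred round the stud at (272,255). The bar's hole is at (343,120) and the collar at (125,222). Moving to the bar.

```bash
python3 - <<'E'
from h import *
c,im,d=load('w4'); s=get_state()
b=max(blobs(mask(im,'green')),key=lambda b:b[0][4]); w=ray(c,b[2],.008)[:,:2].astype(np.float32); print('foot',cv2.minAreaRect(cv2.convexHull(w)))
print('hole',ray(c,(343,120),.007), rel((.6078,-.0138,.0212)))
c2,im2,_=load('w3'); ring(c,im,(.4355,.148),.005,'yellow');ring(c2,im2,(.4355,.148),.005,'yellow')
E
```

```text
foot ((0.4664653241634369, -0.0019961223006248474), (0.11183277517557144, 0.06315671652555466), 14.669998168945312)
hole [[ 0.60879755 -0.01342758  0.007     ]] [2.57327991 1.02024863 5.65944081]
[107 206  38  34 722] circ [0.4333 0.1506] 0.0405 ellipse [0.4329 0.1505] [0.0331 0.0394]
[158 229  37  33 660] circ [0.4337 0.1505] 0.0397 ellipse [0.4336 0.1503] [0.0331 0.0385]
```

Call:
drive_tool --pt "0.8 0.3 0.3 0" --pt "1.6 0.6 0.8 -0.15" --pt "2.2 0.9 1.6 -0.15" --pt "2.5 1.0 2.6 -0.15" --pt "2.6 1.02 3.6 -0.15" --pt "2.6 1.02 4.4 -0.15" --pt "2.6 1.02 4.8 -0.15" --pt "2.6 1.02 4.8 -0.15" --grip 62

```text
clock: 8.97
position: [0.6062, -0.0131, 0.0407]
ee_rot: [-0.001, 0.98, 0.2, -0.003]
contact_force: [0.2, 0.5, 0.3]
width: 0.0621
gripper_force: 0.0
```

Call:
drive_tool --pt "0 0 0.3 0" --pt "0 0 0.6 0" --pt "0 0 0.85 0" --pt "0 0 0.85 0" --pt "0 0 0.85 0" --pt "0 0 0.85 0" --pt "0 0 0.85 0" --pt "0 0 0.85 0"

```text
clock: 9.63
position: [0.6096, -0.0137, 0.0225]
ee_rot: [0.0, 0.98, 0.201, 0.0]
contact_force: [0.8, -1.1, 0.6]
width: 0.0623
gripper_force: 0.0
```

Call:
drive_tool --pt "0 0 0 0" --pt "0 0 0 0" --pt "0 0 0 0" --pt "0 0 0 0" --pt "0 0 0 0" --pt "0 0 0 0" --pt "0 0 0 0" --pt "0 0 0 0" --grip 30 --newtons 60

```text
clock: 10.3
position: [0.6096, -0.0136, 0.0227]
ee_rot: [0.0, 0.98, 0.201, 0.0]
contact_force: [-1.1, -0.3, 6.1]
width: 0.0382
gripper_force: 61.1
```

Call:
drive_tool --pt "0 0 -0.4 0" --pt "0 0 -1.0 0" --pt "0 0 -2.0 0" --pt "0 0 -3.0 0" --pt "0 0 -4.0 0" --pt "0 0 -5.0 0" --pt "0 0 -5.6 0" --pt "0 0 -5.6 0"

```text
clock: 10.97
position: [0.6113, -0.0139, 0.1659]
ee_rot: [0.001, 0.98, 0.201, 0.003]
contact_force: [0.0, -0.6, -1.9]
width: 0.0378
gripper_force: 60.8
```

```bash
python3 - <<'E'
from h import *
s=get_state(); print(s['position'],s['width'],s['contact_force'],s['ee_rot'])
print(rel((.466,-.002,.16)))
E
```

```text
[ 0.61131031 -0.01390514  0.16594152] 0.03783285250903589 [ 0.01513216 -0.57187735 -1.91674161] [0.0012847  0.9796734  0.20056563 0.00343512]
[-5.15898299 -2.72291433  0.19499576]
```

Call:
drive_tool --pt "-0.7 -0.4 0 0.3" --pt "-1.6 -0.8 0 0.6" --pt "-2.6 -1.4 0 0.9" --pt "-3.6 -1.9 0.1 1.2" --pt "-4.5 -2.4 0.2 1.4" --pt "-5.0 -2.6 0.2 1.4" --pt "-5.16 -2.72 0.2 1.4" --pt "-5.16 -2.72 0.2 1.4"

```text
clock: 11.63
position: [0.4622, -0.0014, 0.1562]
ee_rot: [-0.0, 0.992, 0.128, -0.001]
contact_force: [-0.0, -0.3, -1.1]
width: 0.0379
gripper_force: 60.8
```

Call:
drive_tool --pt "0 0 0 0" --pt "0 0 0 0" --pt "0 0 0 0" --pt "0 0 0 0" --pt "0 0 0 0" --pt "0 0 0 0" --pt "0 0 0 0" --pt "0 0 0 0"

```text
clock: 12.3
position: [0.464, -0.0018, 0.157]
ee_rot: [0.0, 0.992, 0.128, -0.0]
contact_force: [0.3, -0.2, -1.4]
width: 0.0381
gripper_force: 60.8
```

```bash
python3 - <<'E'
from h import *
s=get_state(); print(s['position'],s['ee_rot'])
c,im,d=shoot('wrist','w5')
b=max(blobs(mask(im,'blue')),key=lambda b:b[0][4]); w=ray(c,b[2],s['position'][2]-.0175)[:,:2].astype(np.float32); print(b[0],cv2.minAreaRect(w))
u=proj(c,[s['position']-[0,0,.012]])[0].astype(int); print(u); x0,y0=u[0]-65,160
cv2.imwrite('pics/c5.png',cv2.resize(im[y0:y0+140,x0:x0+130,::-1],None,fx=4,fy=4,interpolation=cv2.INTER_CUBIC))
E
```

```text
[ 0.46398786 -0.00176798  0.1569962 ] [ 3.82102814e-05  9.91735409e-01  1.28299946e-01 -1.68484746e-05]
[  273   168    87   180 13016] ((0.46041789650917053, -0.0032368749380111694), (0.10710172355175018, 0.042074497789144516), 14.82705020904541)
[315 265]
```

View pics/c5.png

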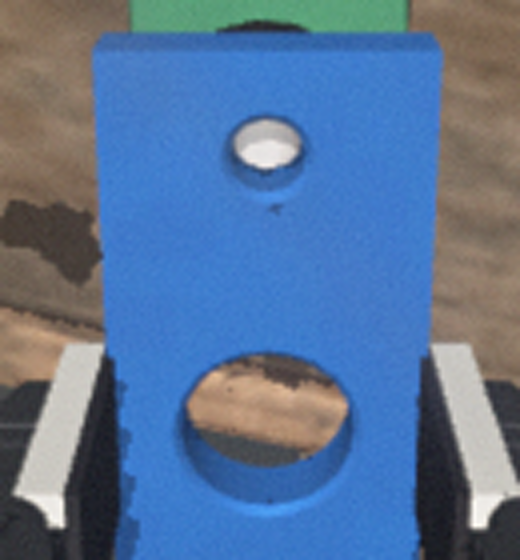

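The bar is held level and aligned with the plate, with its hole centred at about (317,267).

```bash
python3 - <<'E'
from h import *
c,im,d=load('w5'); s=get_state()['position']
p=ray(c,[(316.9,267.3),(250+181/4,267),(250+354/4,267)],s[2]-.012); print(p[0],p[0]-s,np.hypot(*(p[1]-p[2])[:2]))
# bar depth check
x=d[255:300,283:290]; 
print('rel',rel(np.array([.466,-.0023,s[2]])+np.r_[s[:2]-p[0,:2],0]))
E
```

```text
[ 0.46348587 -0.00281866  0.14503641] [-0.00047016 -0.00104186 -0.012     ] 0.022110160193594058
rel [1.02534404e-01 5.52104878e-03 2.52083340e-06]
```

Call:
drive_tool --pt "0.1 0 0.6 0" --pt "0.1 0 1.3 0" --pt "0.1 0 1.9 0" --pt "0.1 0 2.4 0" --pt "0.1 0 2.8 0" --pt "0.1 0 3.1 0" --pt "0.1 0 3.4 0" --pt "0.1 0 3.4 0"

```text
clock: 13.02
position: [0.4656, -0.0011, 0.0709]
ee_rot: [-0.0, 0.992, 0.128, -0.001]
contact_force: [0.3, -0.0, -1.6]
width: 0.038
gripper_force: 60.7
```

No contact; lowering on.

Call:
drive_tool --pt "0 0 0.2 0" --pt "0 0 0.4 0" --pt "0 0 0.6 0" --pt "0 0 0.8 0" --pt "0 0 0.95 0" --pt "0 0 1.05 0" --pt "0 0 1.05 0" --pt "0 0 1.05 0"

```text
clock: 13.68
position: [0.4663, -0.0011, 0.0456]
ee_rot: [0.0, 0.992, 0.128, -0.0]
contact_force: [-1.2, -0.3, -2.2]
width: 0.0381
gripper_force: 60.8
```

Call:
drive_tool --pt "0 0 0 0" --pt "0 0 0 0" --pt "0 0 0 0" --pt "0 0 0 0" --pt "0 0 0 0" --pt "0 0 -0.4 0" --pt "0 0 -1.0 0" --pt "0 0 -2.0 0" --grip 60

```text
clock: 14.35
position: [0.4646, -0.0009, 0.0947]
ee_rot: [-0.001, 0.992, 0.128, -0.002]
contact_force: [0.8, 0.2, 0.3]
width: 0.0599
gripper_force: 0.0
```

```bash
python3 - <<'E'
from h import *
s=get_state(); print(s['position'],s['ee_rot'],rel((.465,-.2348,.16)))
E
```

```text
[ 0.46462918 -0.00092253  0.09474928] [-6.47427268e-04  9.91743422e-01  1.28214471e-01 -2.36967009e-03] [-2.3766292   9.04634925 -2.61639826]
```

Call:
drive_tool --pt "0 0 -1.0 0" --pt "0 0 -2.0 0" --pt "-0.3 1.0 -2.6 0" --pt "-0.7 2.3 -2.6 0" --pt "-1.0 3.6 -2.6 0" --pt "-1.3 4.9 -2.6 0" --pt "-1.6 6.2 -2.6 0" --pt "-1.9 7.4 -2.6 0"

```text
clock: 15.02
position: [0.4674, -0.194, 0.1611]
ee_rot: [0.0, 0.992, 0.128, 0.0]
contact_force: [0.6, -0.3, -0.6]
width: 0.06
gripper_force: 0.0
```

Call:
drive_tool --pt "-0.3 0.9 0 0" --pt "-0.5 1.5 0 0" --pt "-0.5 1.65 0 0" --pt "-0.5 1.65 0 0" --pt "-0.5 1.65 0 0" --pt "-0.5 1.65 0 0" --pt "-0.5 1.65 0 0" --pt "-0.5 1.65 0 0"

```text
clock: 15.68
position: [0.4659, -0.2341, 0.1609]
ee_rot: [-0.0, 0.992, 0.129, 0.0]
contact_force: [-0.7, -0.4, 0.1]
width: 0.0598
gripper_force: 0.0
```

```bash
python3 - <<'E'
from h import *
s=get_state(); print(s['position'])
c,im,d=shoot('wrist','w6')
for t in (60,70):
    p=ring(c,im,(.465,-.2348),.005,thr=t); print(p,rel((*p,.0215)))
E
```

```text
[ 0.46591948 -0.23411269  0.1608876 ]
[302 171  33  35 369] circ [ 0.4661 -0.2359] 0.0365 ellipse [ 0.4683 -0.2369] [0.0258 0.0327]
(0.46831071376800537, -0.23686806857585907) [0.06384805 0.12378386 5.57626522]
[299 171  36  37 647] circ [ 0.4655 -0.2356] 0.0372 ellipse [ 0.4657 -0.2354] [0.034 0.036]
(0.46572986245155334, -0.23538881540298462) [-0.02082477  0.04018429  5.57625763]
```

View pics/w6.png

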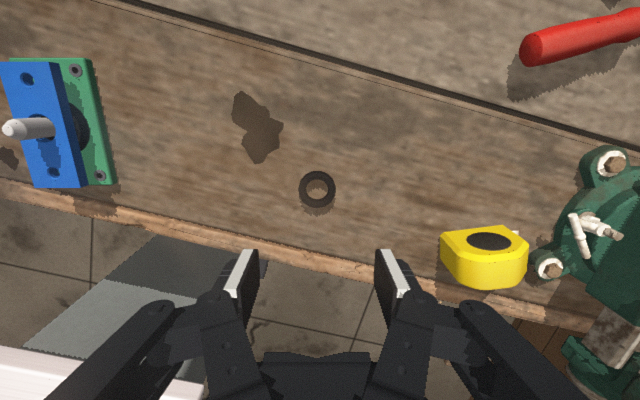

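The bar sits on the stud (top left) and the narrow ring at (317,190) lies under the gripper. Grasping it.

Call:
drive_tool --pt "-0.02 0.04 1.2 0" --pt "-0.02 0.04 2.4 0" --pt "-0.02 0.04 3.5 0" --pt "-0.02 0.04 4.4 0" --pt "-0.02 0.04 5.0 0" --pt "-0.02 0.04 5.4 0" --pt "-0.02 0.04 5.55 0" --pt "-0.02 0.04 5.55 0"

```text
clock: 16.4
position: [0.4656, -0.236, 0.0216]
ee_rot: [-0.0, 0.992, 0.128, -0.0]
contact_force: [-1.0, 0.2, -0.0]
width: 0.0597
gripper_force: 0.0
```

Call:
drive_tool --pt "0 0 0 0" --pt "0 0 0 0" --pt "0 0 0 0" --pt "0 0 0 0" --pt "0 0 0 0" --pt "0 0 0 0" --pt "0 0 0 0" --pt "0 0 0 0" --grip 26 --newtons 40

```text
clock: 17.07
position: [0.4665, -0.2368, 0.0235]
ee_rot: [0.001, 0.992, 0.128, 0.001]
contact_force: [-0.7, 1.1, 6.3]
width: 0.0331
gripper_force: 40.0
```

Call:
drive_tool --pt "0 0 -0.4 0" --pt "0 0 -1.2 0" --pt "0 0 -2.4 0" --pt "0 0 -3.6 0" --pt "0 0 -4.8 0" --pt "0 0 -5.6 0" --pt "0 0 -6.0 0" --pt "0 0 -6.0 0"

```text
clock: 17.73
position: [0.4668, -0.2371, 0.175]
ee_rot: [0.002, 0.992, 0.128, 0.002]
contact_force: [-0.1, -1.0, -0.3]
width: 0.0329
gripper_force: 40.0
```

```bash
python3 - <<'E'
from h import *
s=get_state(); print(s['position'],s['ee_rot'],rel((.466,-.0015,.17)))
E
```

```text
[ 0.46683958 -0.23711678  0.17497333] [0.00203402 0.99173531 0.12826551 0.002212  ] [ 2.36457671 -9.12394238  0.16608971]
```

Call:
drive_tool --pt "0.2 -0.8 0 0" --pt "0.5 -2.0 0 0" --pt "0.85 -3.3 0 0" --pt "1.2 -4.6 0 0" --pt "1.5 -5.9 0 0" --pt "1.9 -7.2 0 0" --pt "2.15 -8.3 0 0" --pt "2.36 -9.12 0 0"

```text
clock: 18.4
position: [0.4629, 0.0017, 0.1704]
ee_rot: [-0.001, 0.992, 0.129, -0.002]
contact_force: [0.5, 0.1, -0.8]
width: 0.0334
gripper_force: 40.0
```

Call:
drive_tool --pt "0 0 0 0" --pt "0 0 0 0" --pt "0 0 0 0" --pt "0 0 0 0" --pt "0 0 0 0" --pt "0 0 0 0" --pt "0 0 0 0" --pt "0 0 0 0"

```text
clock: 19.07
position: [0.4647, -0.0013, 0.172]
ee_rot: [0.0, 0.992, 0.128, 0.0]
contact_force: [-0.3, 0.4, 0.1]
width: 0.0331
gripper_force: 40.0
```

```bash
python3 - <<'E'
from h import *
s=get_state(); print(s['position'],s['ee_rot'])
c,im,d=shoot('wrist','w7')
cv2.imwrite('pics/c7.png',cv2.resize(im[150:300,250:380,::-1],None,fx=4,fy=4,interpolation=cv2.INTER_CUBIC))
E
```

```text
[ 0.4647385  -0.00127242  0.17201366] [6.65883369e-05 9.91795560e-01 1.27834120e-01 1.69822332e-06]
```

View pics/c7.png

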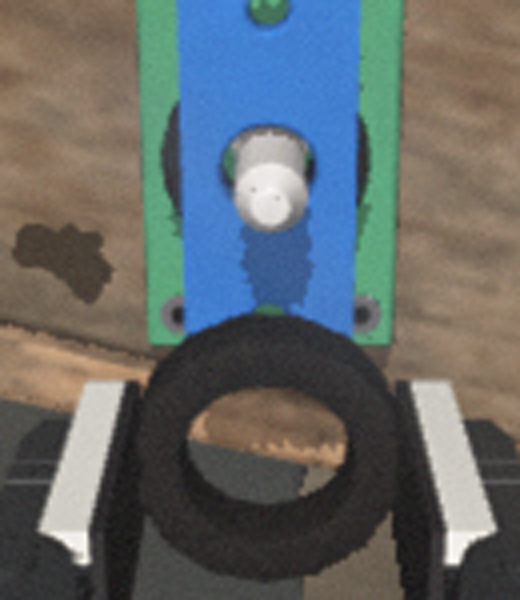

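The bar is seated and aligned. The stud tip is at about (317.5,202) and the ring's hole at about (317,266).

```bash
python3 - <<'E'
from h import *
c,im,d=load('w7'); s=get_state()['position']
st=ray(c,(317.5,201.8),.06)[0]; p=ray(c,[(317.1,266),(250+184/4,266),(250+355/4,266)],s[2]-.0125); print(st,p[0],p[0]-s,np.hypot(*(p[1]-p[2])[:2]))
print(rel(np.r_[s[:2]+st[:2]-p[0,:2],.0555]))
E
```

```text
[ 0.46622027 -0.00254276  0.06      ] [ 0.46469539 -0.00230885  0.15955705] [-6.44379262e-05 -1.14112945e-03 -1.25000000e-02] 0.021911114288805995
[0.05618307 0.02381364 4.66229111]
```

Call:
drive_tool --pt "0.05 0.02 0.8 0" --pt "0.05 0.02 1.6 0" --pt "0.05 0.02 2.3 0" --pt "0.05 0.02 2.9 0" --pt "0.05 0.02 3.3 0" --pt "0.05 0.02 3.6 0" --pt "0.05 0.02 3.85 0" --pt "0.05 0.02 3.85 0"

```text
clock: 19.78
position: [0.4655, -0.0009, 0.0749]
ee_rot: [-0.0, 0.992, 0.128, -0.001]
contact_force: [-0.8, 0.3, -0.4]
width: 0.0328
gripper_force: 40.0
```

Call:
drive_tool --pt "0 0 0.15 0" --pt "0 0 0.3 0" --pt "0 0 0.45 0" --pt "0 0 0.6 0" --pt "0 0 0.7 0" --pt "0 0 0.78 0" --pt "0 0 0.78 0" --pt "0 0 0.78 0"

```text
clock: 20.45
position: [0.466, -0.001, 0.0562]
ee_rot: [0.0, 0.992, 0.128, -0.0]
contact_force: [-0.0, -0.6, 0.4]
width: 0.0333
gripper_force: 40.0
```

Call:
drive_tool --pt "0 0 0 0" --pt "0 0 0 0" --pt "0 0 0 0" --pt "0 0 0 0" --pt "0 0 0 0" --pt "0 0 -0.5 0" --pt "0 0 -1.3 0" --pt "0 0 -2.3 0" --grip 58

```text
clock: 21.12
position: [0.4648, -0.0008, 0.1133]
ee_rot: [-0.001, 0.992, 0.128, -0.002]
contact_force: [0.7, 0.1, -0.1]
width: 0.058
gripper_force: 0.0
```

```bash
python3 - <<'E'
from h import *
s=get_state(); print(s['position'],rel((.434,.15,.15)))
E
```

```text
[ 0.46475394 -0.00079767  0.11327335] [ 0.33926927 -6.14857334 -1.46126056]
```

Call:
drive_tool --pt "0 0 -0.8 0" --pt "0 -0.5 -1.5 0" --pt "0.1 -1.6 -1.5 0" --pt "0.2 -2.9 -1.5 0" --pt "0.3 -4.2 -1.5 0" --pt "0.34 -5.4 -1.5 0" --pt "0.34 -6.1 -1.5 0" --pt "0.34 -6.15 -1.5 0"

```text
clock: 21.78
position: [0.4339, 0.1525, 0.1513]
ee_rot: [-0.001, 0.992, 0.13, -0.0]
contact_force: [0.2, -0.6, 0.4]
width: 0.058
gripper_force: 0.0
```

Call:
drive_tool --pt "0 0 0 0" --pt "0 0 0 0" --pt "0 0 0 0" --pt "0 0 0 0" --pt "0 0 0 0" --pt "0 0 0 0" --pt "0 0 0 0" --pt "0 0 0 0"

```text
clock: 22.45
position: [0.4352, 0.1496, 0.1513]
ee_rot: [0.0, 0.992, 0.128, -0.0]
contact_force: [-0.6, 0.8, -1.3]
width: 0.0581
gripper_force: 0.0
```

```bash
python3 - <<'E'
from h import *
s=get_state(); print(s['position'])
c,im,d=shoot('wrist','w8')
p=ring(c,im,(.434,.15),.005,'yellow'); print(rel((*p,.0225)))
E
```

```text
[0.43522952 0.14961524 0.15125302]
[298 175  37  37 612] circ [0.4335 0.1487] 0.0358 ellipse [0.4334 0.1488] [0.0332 0.0349]
[-0.0774719   0.018991    5.15011948]
```

View pics/w8.png

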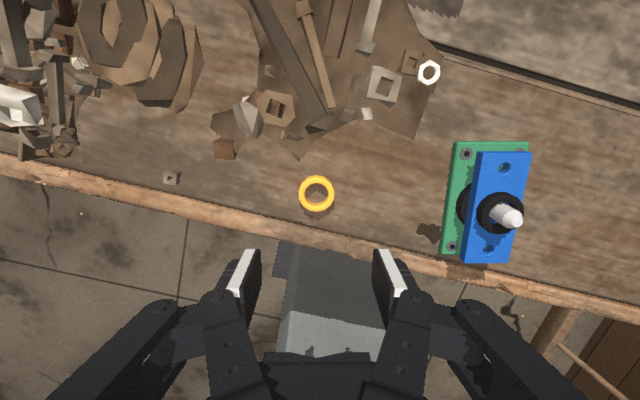

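The narrow buffer is on the bar round the stud (508,213), and the collar is at (316,193). Grasping the collar.

Call:
drive_tool --pt "-0.08 0.02 1.2 0" --pt "-0.08 0.02 2.4 0" --pt "-0.08 0.02 3.4 0" --pt "-0.08 0.02 4.2 0" --pt "-0.08 0.02 4.7 0" --pt "-0.08 0.02 5.0 0" --pt "-0.08 0.02 5.13 0" --pt "-0.08 0.02 5.13 0"

```text
clock: 23.17
position: [0.4333, 0.1489, 0.0227]
ee_rot: [0.0, 0.992, 0.128, -0.0]
contact_force: [-0.2, -0.3, -0.3]
width: 0.058
gripper_force: 0.0
```

Call:
drive_tool --pt "0 0 0 0" --pt "0 0 0 0" --pt "0 0 0 0" --pt "0 0 0 0" --pt "0 0 0 0" --pt "0 0 0 0" --pt "0 0 0 0" --pt "0 0 0 0" --grip 24

```text
clock: 23.83
position: [0.4342, 0.149, 0.0242]
ee_rot: [0.0, 0.992, 0.128, 0.001]
contact_force: [-1.3, -0.5, 6.5]
width: 0.0318
gripper_force: 39.4
```

Call:
drive_tool --pt "0 0 -0.4 0" --pt "0 0 -1.2 0" --pt "0 0 -2.4 0" --pt "0 0 -3.6 0" --pt "0 0 -4.8 0" --pt "0 0 -5.6 0" --pt "0 0 -6.0 0" --pt "0 0 -6.0 0"

```text
clock: 24.5
position: [0.4351, 0.1493, 0.1761]
ee_rot: [-0.0, 0.992, 0.128, 0.004]
contact_force: [0.5, 0.2, -0.8]
width: 0.0316
gripper_force: 39.7
```

```bash
python3 - <<'E'
from h import *
s=get_state(); print(s['position'],s['ee_rot'],rel((.466,-.0015,.172)))
E
```

```text
[0.43507389 0.14926976 0.17609609] [-1.48644896e-04  9.91728720e-01  1.28302731e-01  3.54016499e-03] [-0.33959819  6.14694495  0.16522176]
```

Call:
drive_tool --pt "0 0.7 0 0" --pt "-0.1 1.8 0 0" --pt "-0.2 3.0 0 0" --pt "-0.25 4.2 0 0" --pt "-0.3 5.2 0 0" --pt "-0.34 5.9 0 0" --pt "-0.34 6.15 0 0" --pt "-0.34 6.15 0 0"

```text
clock: 25.17
position: [0.4641, -0.0029, 0.1723]
ee_rot: [-0.0, 0.992, 0.127, -0.001]
contact_force: [-0.4, 1.1, 0.0]
width: 0.0316
gripper_force: 39.8
```

Call:
drive_tool --pt "0 0 0 0" --pt "0 0 0 0" --pt "0 0 0 0" --pt "0 0 0 0" --pt "0 0 0 0" --pt "0 0 0 0" --pt "0 0 0 0" --pt "0 0 0 0"

```text
clock: 25.83
position: [0.4642, -0.0018, 0.1731]
ee_rot: [0.0, 0.992, 0.128, 0.0]
contact_force: [0.2, -0.1, -0.8]
width: 0.0316
gripper_force: 39.8
```

```bash
python3 - <<'E'
from h import *
s=get_state(); print(s['position'],s['ee_rot'])
c,im,d=shoot('wrist','w9')
cv2.imwrite('pics/c9.png',cv2.resize(im[150:300,250:380,::-1],None,fx=4,fy=4,interpolation=cv2.INTER_CUBIC))
E
```

```text
[ 0.46424777 -0.00178516  0.17309027] [5.90957313e-05 9.91720771e-01 1.28413016e-01 7.75641272e-05]
```

View pics/c9.png

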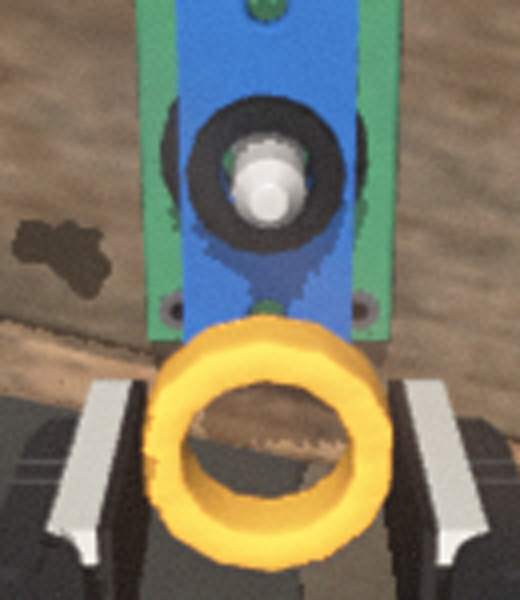

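The narrow buffer sits flat on the bar. The stud tip is at (317,200) and the collar's hole at (317,264).

```bash
python3 - <<'E'
from h import *
c,im,d=load('w9'); s=get_state()['position']
st=ray(c,(317,200.3),.06)[0]; p=ray(c,[(317,264.4)],s[2]-.0128); print(st,p[0],p[0]-s)
print(rel(np.r_[s[:2]+st[:2]-p[0,:2],.066]))
E
```

```text
[ 0.46653712 -0.00239137  0.06      ] [ 0.4648702  -0.00257232  0.16026461] [ 0.00065071 -0.0007131  -0.0128    ]
[0.06601425 0.00936829 4.28259058]
```

Call:
drive_tool --pt "0.06 0.01 0.8 0" --pt "0.06 0.01 1.6 0" --pt "0.06 0.01 2.3 0" --pt "0.06 0.01 2.8 0" --pt "0.06 0.01 3.2 0" --pt "0.06 0.01 3.5 0" --pt "0.06 0.01 3.7 0" --pt "0.06 0.01 3.7 0"

```text
clock: 26.55
position: [0.4653, -0.0018, 0.0798]
ee_rot: [-0.0, 0.992, 0.128, -0.001]
contact_force: [0.3, 0.0, 0.0]
width: 0.0317
gripper_force: 39.8
```

Call:
drive_tool --pt "0 0 0.1 0" --pt "0 0 0.2 0" --pt "0 0 0.3 0" --pt "0 0 0.4 0" --pt "0 0 0.5 0" --pt "0 0 0.58 0" --pt "0 0 0.58 0" --pt "0 0 0.58 0"

```text
clock: 27.22
position: [0.4657, -0.0018, 0.0663]
ee_rot: [0.0, 0.992, 0.128, 0.0]
contact_force: [-1.4, -0.4, 3.6]
width: 0.0315
gripper_force: 40.1
```

Light contact at the seated height, so I release and retreat.

Call:
drive_tool --pt "0 0 0 0" --pt "0 0 0 0" --pt "0 0 0 0" --pt "0 0 0 0" --pt "0 0 0 0" --pt "0 0 -0.5 0" --pt "0 0 -1.3 0" --pt "0 0 -2.3 0" --grip 58

```text
clock: 27.88
position: [0.4644, -0.0016, 0.1229]
ee_rot: [-0.001, 0.992, 0.128, -0.002]
contact_force: [0.3, 0.2, -0.8]
width: 0.0577
gripper_force: 0.0
```

Call:
drive_tool --pt "0 0 -1 0" --pt "0 0 -2 0" --pt "0 0 -2.5 0" --pt "0 0 -2.5 0" --pt "0 0 -2.5 0" --pt "0 0 -2.5 0" --pt "0 0 -2.5 0" --pt "0 0 -2.5 0"

```text
clock: 28.55
position: [0.4649, -0.0017, 0.1847]
ee_rot: [-0.0, 0.992, 0.128, -0.001]
contact_force: [0.3, 0.4, -0.4]
width: 0.0585
gripper_force: 0.0
```

```bash
python3 - <<'E'
from h import *
c,im,d=shoot('wrist','w10'); c2,i2,_=shoot('scene','s10')
a=cv2.resize(im[120:260,240:400,::-1],(480,420),interpolation=cv2.INTER_CUBIC); b=cv2.resize(i2[220:325,270:350,::-1],(320,420),interpolation=cv2.INTER_CUBIC)
cv2.imwrite('pics/c10.png',np.hstack([a,b]))
E
```

```text
(no output)
```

View pics/c10.png

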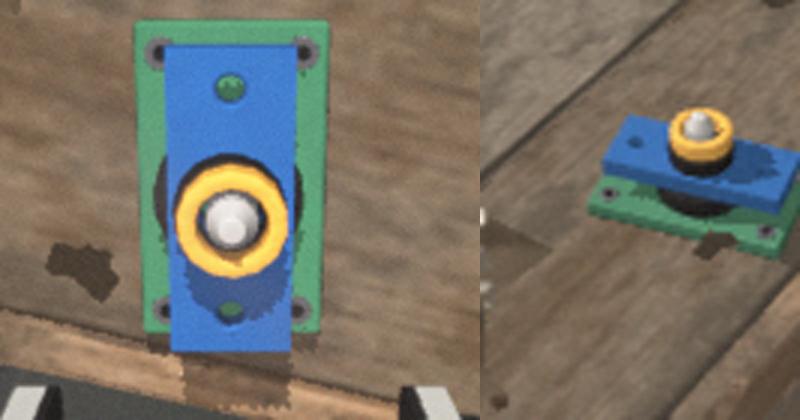

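The collar (230,222 in the crop) lies flat on the narrow buffer round the stud, and the bar is aligned and level in both views. Handing in.

```bash
python3 -c "
from rig import order
print(order.sign_off())"
```

```text
the job is handed in; nothing more can be done
None
```

The machine foot is assembled on the stud in the order asked, from wide buffer up to brass collar, with every part released, and the job was handed in at about 29 s; the final pictures show the stack flat and aligned, but the hand-in returned no verdict.

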